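Muddled jar lids

ROBOT

A 7-joint arm with a two-finger parallel gripper is mounted at the origin on a cart in front of the work surface, level with it; the furniture and walls round the work are solid. World frame = base frame: x ahead of the robot, y to its left, z up, the work surface at z = 0. Lengths are in m, angles in rad, forces in N, time in s.
With the tool pointing down it reaches from about 0.4 to 0.85 m from the base axis. Payload 4.4 kg.
Tool frame: the origin (TCP) lies between the finger pads; the fingertips stand 8 mm ahead of it and the grasp point (between the pads) lies 11 mm behind it; x points along the fingers, z is the direction in which the jaws open and shut, and the axes are right-handed (so a half turn about x gives the same grasp; the last joint's range is limited). The gripper opens to 94 mm and grips with 3 to 60 N. Pads are 16 mm wide; open, the fingers measure 119 mm over their backs; the gripper's body (75 mm by 177 mm) begins 78 mm behind the grasp point.
Start: joints at [1.102, 0.628, 0.038, 1.517, -0.027, 0.996, -0.02], TCP at [0.255, -0.598, 0.213] pointing down, gripper open.
Joint ranges: [-3.06, 3.06], [-0.37, 2.12], [-1.25, 1.32], [0.18, 2.47], [-1.1, 4.24], [0.23, 1.98], [-2.94, 2.94]. Speed limits (rad/s): [2.57, 2.57, 3.14, 3.14, 3.14, 3.14, 3.14].

INTERFACE

Orientations are given as a unit quaternion [x, y, z, w].
In Python, from bench import state, camera, camera_info, close_job gives the robot as it stands.
- The arm moves only by the tool arm_command, never from a script. Its argument "targets" is text: rows parted by semicolons, each of 4 numbers parted by spaces: the shift along the tool's x, y, z in cm, then the turn about the tool's x in rad. In form: tx ty tz spin; .... A call has 1 to 10 rows; each row is the pose to reach, as a shift and turn from the pose measured when the call began, along the tool's axes at that moment; what a row does not reach only later rows make up. A row lasts 1/10 s, in which the tool goes at most 50 mm and 8.59 degrees, less where a joint would pass 70% of its speed; a pose out of reach is approached as far as the arm can. A call with a gripper value outside its range is refused whole. "gripper" is the closure in counts, from 0 (fully open) to 255 (shut), set as the call begins (left out, the last holds). The fingers move at their own pace and stop on an object; the grip force is fixed at half the most. Time passes only in rows, so rows that repeat a pose let the fingers close. It gives the time, the measured TCP pose, the force and the opening at its end, in the units of the state.
- state(): the state, without advancing time (a new reading comes with each control period).
- camera(name): name is "scene" or "top" or "wrist"; returns the picture (400x640x3 uint8, red, green, blue); there is no depth.
- camera_info(name): a dict with "fx", "fy", "cx", "cy" (pixels), "k1" (the pictures are not rectified: a ray, as slopes to the right and down, at radius r is drawn at 1 + k1 r^2 times it, then the intrinsics apply), "rvec" (rotation vector, rad) and "tvec" (3), from world to camera coordinates, as OpenCV has them; the wrist camera has in their place "T_tool_cam" (4x4, takes a point from camera to tool coordinates, whose origin is the TCP and whose axes are the tool frame's). Camera axes: x right, y down, z forward; pixel columns grow to the right and rows downward; lengths in m; the calibration is good to about 2 mm. A picture is of the moment at which its call begins: read the wrist's pose just before it. camera_info takes no time and is no camera call.
- close_job(): hands the job in, once; it reports no verdict.
The state is a dict: "t": time; "joints": joint angles; "joint_velocities": joint speeds; "joint_efforts": joint torques, N m; "tool_pos": TCP position; "eef_rot": TCP orientation; "wrist_force": force on the tool from outside, world axes, zero at the start; "wrist_torque": the same for the moment, N m; "opening": finger opening in m.
Only numpy, scipy, OpenCV 4.12 (cv2) and the standard library are available. Lean on these libraries where they do the work, as an engineer would, in place of code of your own. Each camera call takes 0.05 s, during which the arm holds its last target. There are 200 camera calls.

TASK

After refilling, the wooden lids of the three white storage jars on the hob were put back on the wrong jars. Swap them round until each jar wears its own lid, largest on largest, middle on middle, smallest on smallest, with the plug down in the mouth and the disc flat on the rim. The lids must stay clean, so set one down on the small white plate on the way, never on the hob or the worktop, and leave the jars, the plate and the other things standing where they are.

Things in the scene. Friction and masses are not known exactly. Their poses are not given: they have to be found in the camera images.
- jar_large: The largest of three plain white ceramic storage jars on the black glass hob: 118 mm across, 125 mm tall to its flat rim, round mouth 66 mm across in the middle of the top, at least 20 mm deep. Heavy, stands freely, covered by a wrong lid at the start. Origin: centre of the underside; z up.
- jar_medium: The middle one of three plain white ceramic storage jars on the black glass hob: 104 mm across, 105 mm tall to its flat rim, round mouth 50 mm across in the middle of the top, at least 20 mm deep. Heavy, stands freely, covered by a wrong lid at the start. Origin: centre of the underside; z up.
- jar_small: The smallest of three plain white ceramic storage jars on the black glass hob: 90 mm across, 85 mm tall to its flat rim, round mouth 34 mm across in the middle of the top, at least 20 mm deep. Heavy, stands freely, covered by a wrong lid at the start. Origin: centre of the underside; z up.
- lid_large: The largest of three plain wooden lids: round disc 98 mm across, 8 mm thick; under it a plug 60 mm across, 14 mm deep, chamfered; on top an upright knob 30 mm across, 28 mm tall. At first it stands proud on the middle jar, whose mouth is too narrow. Origin: centre of the plug's lower face, z up (knob 22 to 50 mm above it). Seated, the origin is 14 mm below the rim; the plug has 3 mm of play.
- lid_medium: The middle one of three plain wooden lids: round disc 86 mm across, 8 mm thick; under it a plug 44 mm across, 14 mm deep, chamfered; on top an upright knob 26 mm across, 28 mm tall. At first it stands proud on the smallest jar, whose mouth is too narrow. Origin: centre of the plug's lower face, z up (knob 22 to 50 mm above it). Seated, the origin is 14 mm below the rim; the plug has 3 mm of play.
- lid_small: The smallest of three plain wooden lids: round disc 76 mm across, 8 mm thick; under it a plug 28 mm across, 14 mm deep, chamfered; on top an upright knob 23 mm across, 28 mm tall. At first it lies loose on the largest jar. Origin: centre of the plug's lower face, z up (knob 22 to 50 mm above it). Seated, the origin is 14 mm below the rim; the plug has 3 mm of play.
- plate: A small round white side plate, 150 mm across and 18 mm tall, empty, on the wooden worktop right of the hob (the worktop lies 6.5 mm lower than the hob); its flat floor, about 80 mm across, is 6 mm above its underside, and a lid stands on it on its plug. Origin: centre of the underside.
- jug: A clear measuring jug, 120 mm wide and 135 mm tall, behind the jars on the hob: leave it alone. Origin: centre of the underside.
- jar_34: A glass jar with a grey lid and orange-yellow contents, 65 mm across and 92 mm tall, on the worktop behind the plate: leave it alone. Origin: centre of the underside.

How it is judged:
On the way:
1. one of the lids stands on the plate (((horizontal distance between lid_large and plate below 0.05 m and height (world z) of lid_large below 0.012 m and linear speed of lid_large below 0.03 m/s) or (horizontal distance between lid_medium and plate below 0.05 m and height (world z) of lid_medium below 0.012 m and linear speed of lid_medium below 0.03 m/s) or (horizontal distance between lid_small and plate below 0.05 m and height (world z) of lid_small below 0.012 m and linear speed of lid_small below 0.03 m/s))), for 0.2 s.
At the end, for the whole second after the job is handed in: Each wooden lid is seated on the jar of its own size: centred within 6 mm, plug down in the mouth with the disc on the rim (height within 3 mm), level within 0.06 rad, jars upright, everything released and at rest (horizontal distance between lid_large and jar_large below 0.006 m and z of lid_large in the frame of jar_large between 0.107 and 0.114 m and angle between each of lid_large, jar_large, lid_medium, jar_medium, lid_small, jar_small's own z axis and vertical below 0.06 rad and linear speed of each of lid_large, jar_large, lid_medium, jar_medium, lid_small, jar_small below 0.02 m/s and horizontal distance between lid_medium and jar_medium below 0.006 m and z of lid_medium in the frame of jar_medium between 0.087 and 0.094 m and horizontal distance between lid_small and jar_small below 0.006 m and z of lid_small in the frame of jar_small between 0.067 and 0.074 m); the robot touches nothing.
It fails at once if a lid is laid on the hob or the worktop instead of on the plate ((height (world z) of lid_large below 0.008 m and horizontal distance between lid_large and plate above 0.06 m) or (height (world z) of lid_medium below 0.008 m and horizontal distance between lid_medium and plate above 0.06 m) or (height (world z) of lid_small below 0.008 m and horizontal distance between lid_small and plate above 0.06 m)).
It fails at once if a jar or the plate is pushed more than 30 mm from its place or tipped (distance of any of jar_large, jar_medium, jar_small, plate from where it was at the start of the episode above 0.03 m or angle between any of jar_large, jar_medium, jar_small's own z axis and vertical above 0.25 rad).
It fails at once if the measuring jug or the glass jar behind the plate is pushed more than 30 mm or knocked over (distance of any of jug, jar_34 from where it was at the start of the episode above 0.03 m or angle between any of jug, jar_34's own z axis and vertical above 0.25 rad).
It also fails if it takes over 96 s, if anything falls off the work surface, if the arm or the gripper's body presses on something with over 40 N, if the wrist force passes 120 N, or if a joint passes its speed limit or range.

## Working session

There is one attempt and no reset: what is moved stays moved. The work goes in short steps, Python scripts to look and compute and a tool call to move; the robot and the scene stay as the last step left them, time stands still between calls to the robot, and variables do not carry over. Pictures are saved under pics/ and viewed, about 12 in all and at most 16, crops included, and the job is handed in when it is done.

Besides the shell and the picture viewer there is one more tool, called after "Request:" by a JSON object that holds its "fn" and its "kwargs". arm_command: Moves the arm, as the interface text tells. Its arguments: {"type":"object","properties":{"targets":{"type":"string"},"gripper":{"type":"number"}},"required":["targets"]}

```bash
ls; mkdir -p pics; python3 - <<'E'
from bench import *
import cv2,numpy as np
s=state();print(s)
for n in("scene","top","wrist"):
    print(n,camera_info(n))
    if n!="wrist": cv2.imwrite(f"pics/{n}0.png",camera(n)[:,:,::-1])
E
```

```text
pics
{'t': 0.0, 'joints': array([ 1.10221864,  0.62931222,  0.03843757,  1.51836635, -0.02697958,
        0.99625808, -0.02002084]), 'joint_velocities': array([ 0.00142965, -0.00083419,  0.0010065 ,  0.00133495,  0.00116639,
        0.00101895, -0.00113114]), 'joint_efforts': array([-5.95121837e-04, -5.49724889e+01,  1.14341598e+00, -1.86630535e+01,
       -5.22071449e-02,  2.36007082e-02,  1.56627743e-04]), 'tool_pos': array([ 0.25455669, -0.59738615,  0.21257652]), 'eef_rot': array([ 0.39022646,  0.59045421, -0.38953625,  0.58936291]), 'wrist_force': array([0.02971761, 0.14138138, 0.21612619]), 'wrist_torque': array([ 0.02266151, -0.02691473,  0.03434335]), 'opening': 0.09422359999684664}
scene {'fx': 376.7403188299632, 'fy': 376.7403188299632, 'cx': 321.8257246887241, 'cy': 198.6402408468501, 'k1': -0.08740116489982976, 'rvec': array([ 0.84796466, -2.35162534,  1.29564934]), 'tvec': array([0.4864581 , 0.2892616 , 0.77526277])}
top {'fx': 505.8090968930817, 'fy': 505.8090968930817, 'cx': 317.3806592060202, 'cy': 201.66368846419408, 'k1': -0.043932549455824574, 'rvec': array([ 2.16174858, -2.19858469,  0.13799629]), 'tvec': array([0.00479092, 0.62633262, 1.25207856])}
wrist {'fx': 283.6176402110404, 'fy': 283.6176402110404, 'cx': 322.8787962608559, 'cy': 198.5592959775363, 'k1': -0.024704211418358945, 'T_tool_cam': array([[-1.15820937e-03, -2.63788829e-01,  9.64579760e-01,
        -1.71757846e-01],
       [ 1.04147644e-03, -9.64580202e-01, -2.63787699e-01,
         7.77737447e-02],
       [ 9.99998787e-01,  6.99065708e-04,  1.39191568e-03,
        -1.11440068e-03],
       [ 0.00000000e+00,  0.00000000e+00,  0.00000000e+00,
         1.00000000e+00]])}
```

View pics/top0.png

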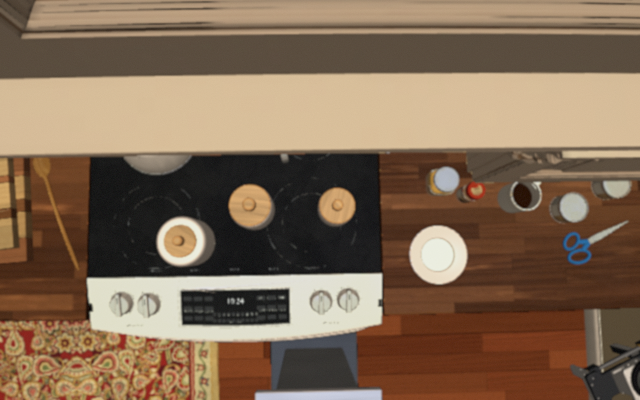

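View pics/scene0.png

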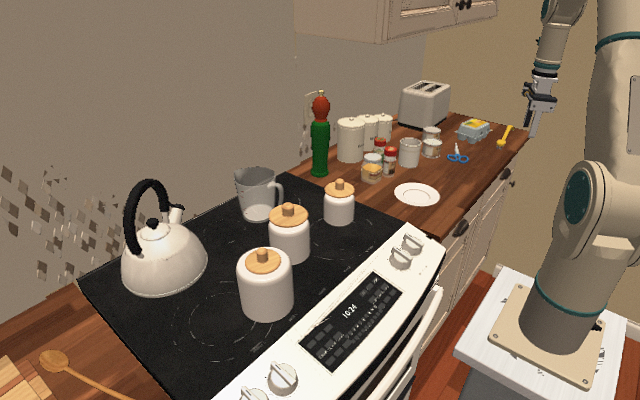

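```bash
cat > h.py <<'E'
from bench import *
import cv2,numpy as np
from scipy.spatial.transform import Rotation as R
def ext(n):
    """R,t world->camera"""
    c=camera_info(n)
    if n!="wrist": return R.from_rotvec(c["rvec"]).as_matrix(),c["tvec"]
    s=state();T=np.eye(4);T[:3,:3]=R.from_quat(s["eef_rot"]).as_matrix();T[:3,3]=s["tool_pos"]
    M=np.linalg.inv(T@c["T_tool_cam"]);return M[:3,:3],M[:3,3]
def ray(n,u,v,e=None):
    c=camera_info(n);Rm,t=e or ext(n)
    d=np.array([(u-c["cx"])/c["fx"],(v-c["cy"])/c["fy"]]);p=d.copy()
    for _ in range(20): p=d/(1+c["k1"]*(p@p))
    return -Rm.T@t,Rm.T@np.array([*p,1])
def atz(n,u,v,z,e=None):
    o,d=ray(n,u,v,e);return o+d*(z-o[2])/d[2]
def tri(a,b):
    o1,d1=ray(*a);o2,d2=ray(*b);A=np.stack([d1,-d2],1);k=np.linalg.lstsq(A,o2-o1,rcond=None)[0]
    p,q=o1+k[0]*d1,o2+k[1]*d2;return (p+q)/2,np.linalg.norm(p-q)
def proj(n,P,e=None):
    c=camera_info(n);Rm,t=e or ext(n);p=np.atleast_2d(P)@Rm.T+t;p=p[:,:2]/p[:,2:]
    p=p*(1+c["k1"]*(p**2).sum(1,keepdims=True));return p*[c["fx"],c["fy"]]+[c["cx"],c["cy"]]
def circ(P,r):
    a=np.linspace(0,2*np.pi,73);return np.array(P)+np.stack([r*np.cos(a),r*np.sin(a),0*a],1)
def totool(P):
    """world point -> shift in cm along the tool axes"""
    s=state();return R.from_quat(s["eef_rot"]).inv().apply(np.array(P)-s["tool_pos"])*100
E
python3 - <<'E'
from h import *
t=cv2.imread("pics/top0.png")[160:300,140:480];s=cv2.imread("pics/scene0.png")[170:330,220:450]
cv2.imwrite("pics/c1.png",cv2.resize(t[:, :230],None,fx=3.4,fy=3.4,interpolation=cv2.INTER_CUBIC))
cv2.imwrite("pics/c2.png",cv2.resize(s,None,fx=3.4,fy=3.4,interpolation=cv2.INTER_CUBIC))
for n,u,v,z in [("ljar",180,240,.14),("mjar",250,206,.14),("sjar",337,207,.12),("plate",438,255,.015)]: print(n,atz("top",u,v,z))
print(R.from_quat(state()["eef_rot"]).as_matrix())
E
```

```text
ljar [0.53161362 0.31451466 0.14      ]
mjar [0.60762087 0.15323486 0.14      ]
sjar [ 0.60391048 -0.04973084  0.12      ]
plate [ 0.48560164 -0.3133984   0.015     ]
[[-6.89085250e-04  9.19963895e-01  3.92002496e-01]
 [ 1.52582045e-03  3.92003100e-01 -9.19962630e-01]
 [-9.99998599e-01 -3.58072543e-05 -1.67382328e-03]]
```

View pics/c1.png

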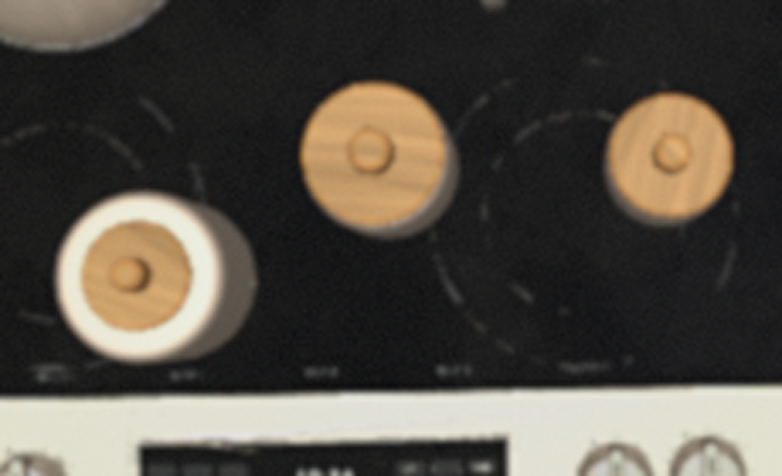

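View pics/c2.png

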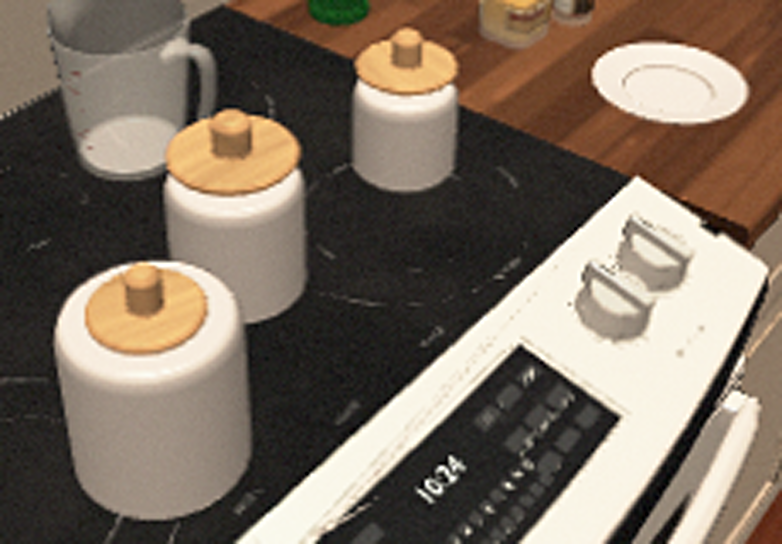

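```bash
python3 - <<'E'
from h import *
T=lambda x,y:("top",140+(x-1.2)/3.4,160+(y-1.2)/3.4)
S=lambda x,y:("scene",220+(x-1.2)/3.4,170+(y-1.2)/3.4)
for n,a,b in [("lidS",(136,275.5),(147,310)),("lidL",(374,156),(233,155)),("lidM",(670.5,156),(406,67))]: print(n,tri(T(*a),S(*b)))
print("knobs top",tri(T(128,271),S(143,270)),tri(T(371,147),S(231,117)),tri(T(673,151),S(407,37)))
print("plate",tri(("top",438.5,255.5),S(670,83)))
print("jarL rim",atz(*T(139.5,276),.12), "jug",atz(*S(130,150),0.0))
for z in (0.4,.6,.8): print(atz("top",320,150,z))
E
```

```text
lidS (array([0.52985953, 0.31766536, 0.12834448]), np.float64(0.0015130630453121282))
lidL (array([0.61068422, 0.1561934 , 0.12192761]), np.float64(0.000531106000567825))
lidM (array([ 0.60908954, -0.05056073,  0.10241897]), np.float64(6.885788333611693e-05))
knobs top (array([0.53200694, 0.31566822, 0.15784909]), np.float64(0.0016712391570485596)) (array([0.61330567, 0.15436662, 0.15321227]), np.float64(0.0007002670937739933)) (array([ 0.60953397, -0.05070679,  0.13131236]), np.float64(0.0005862088105615732))
plate (array([ 0.48490114, -0.31555575,  0.01018651]), np.float64(0.0014602997198180521))
jarL rim [0.53028377 0.31784682 0.12      ] jug [0.81391486 0.08756724 0.        ]
[ 0.68346246 -0.00303761  0.4       ]
[0.64211463 0.00342618 0.6       ]
[0.6007668  0.00988997 0.8       ]
```

```bash
python3 -c "
from h import *
print(totool([.6093,-.0507,.24]))"
```

```text
[ -2.67308548  54.06363826 -36.39772815]
```

Request:
{"fn": "arm_command", "kwargs": {"targets": "-2.7 54.1 -36.4 0;-2.7 54.1 -36.4 0;-2.7 54.1 -36.4 0;-2.7 54.1 -36.4 0;-2.7 54.1 -36.4 0;-2.7 54.1 -36.4 0;-2.7 54.1 -36.4 0;-2.7 54.1 -36.4 0;-2.7 54.1 -36.4 0;-2.7 54.1 -36.4 0"}}

```text
t: 1.1
tool_pos: [0.5271, -0.1768, 0.2339]
eef_rot: [0.39, 0.591, -0.39, 0.589]
wrist_force: [0.6, -0.0, 0.6]
opening: 0.0941
```

```bash
python3 -c "
from h import *
print(totool([.6093,-.0507,.24]),state()['joints'],state()['t'])"
```

```text
[-0.60172222 12.50669108 -8.38428438] [ 0.26876622  0.46975543  0.00777501  1.75738417 -0.00592682  0.91602408
 -0.88871506] 1.1
```

Request:
{"fn": "arm_command", "kwargs": {"targets": "-0.6 12.5 -8.4 0;-0.6 12.5 -8.4 0;-0.6 12.5 -8.4 0;-0.6 12.5 -8.4 0;-0.6 12.5 -8.4 0;-0.6 12.5 -8.4 0"}}

```text
t: 1.7
tool_pos: [0.6083, -0.0523, 0.2395]
eef_rot: [0.39, 0.59, -0.391, 0.589]
wrist_force: [-0.0, -0.7, -0.9]
opening: 0.0939
```

```bash
cat >> h.py <<'E'
def draw(name,items,n="wrist",e=None):
    im=camera(n)[:,:,::-1].copy() if e is None else cv2.imread(e[0])
    return im
E
python3 - <<'E'
from h import *
e=ext("wrist");im=camera("wrist")[:,:,::-1].copy();cv2.imwrite("pics/w1raw.png",im)
np.savez("pics/w1.npz",R=e[0],t=e[1])
print(state()["tool_pos"],proj("wrist",[.6093,-.0507,.135],e))
for z,r in [(.107,.043),(.135,.013)]:
    p=circ([.6093,-.0507,z],r);cv2.polylines(im,[np.int32(proj("wrist",p,e)*8)],True,(255,0,0),1,16,3)
cv2.imwrite("pics/w1.png",im)
E
```

```text
[ 0.60822227 -0.05276877  0.23973725] [[322.66593119 198.92067202]]
```

View pics/w1.png

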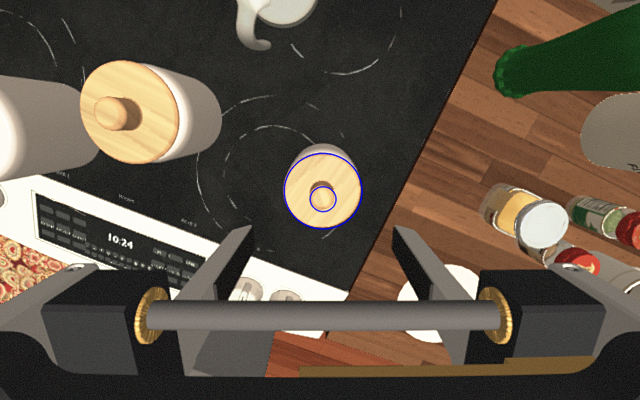

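Request:
{"fn": "arm_command", "kwargs": {"targets": "4 0.2 -0.1 0;8 0.2 -0.1 0;10.5 0.2 -0.1 0;12.2 0.2 -0.1 0;12.2 0.2 -0.1 0;12.2 0.2 -0.1 0;12.2 0.2 -0.1 0"}}

```text
t: 2.45
tool_pos: [0.6102, -0.052, 0.1192]
eef_rot: [0.391, 0.589, -0.391, 0.589]
wrist_force: [0.7, -0.5, -0.1]
opening: 0.094
```

Request:
{"fn": "arm_command", "kwargs": {"targets": "0 0 0 0;0 0 0 0;0 0 0 0;0 0 0 0;0 0 0 0;0 0 0 0;0 0 0 0;0 0 0 0;0 0 0 0;0 0 0 0", "gripper": 255}}

```text
t: 3.45
tool_pos: [0.61, -0.0515, 0.1191]
eef_rot: [0.391, 0.589, -0.391, 0.589]
wrist_force: [-0.6, 1.2, -0.5]
opening: 0.0253
```

Request:
{"fn": "arm_command", "kwargs": {"targets": "-3 0 0 0;-7 0 0 0;-11 0 0 0;-11 0 0 0;-11 0 0 0;-11 0 0 0"}}

```text
t: 4.05
tool_pos: [0.6087, -0.0516, 0.2274]
eef_rot: [0.39, 0.59, -0.392, 0.588]
wrist_force: [-0.1, -0.1, -2.6]
opening: 0.0257
```

```bash
python3 - <<'E'
from h import *
s=state();print(s["opening"],totool([.485,-.3155,.15]),totool([.485,-.3155,.0335]))
cv2.imwrite("pics/t2.png",camera("top")[:,:,::-1])
E
```

```text
0.025688523132190312 [  7.77433539 -21.62576081  19.52656853] [ 19.42424908 -21.58671283  19.5486159 ]
```

Request:
{"fn": "arm_command", "kwargs": {"targets": "0 -4 3.6 0;2 -8 7.3 0;5 -12 11 0;7.7 -15.5 14.5 0;7.7 -19 17 0;7.7 -21.6 19.5 0;7.7 -21.6 19.5 0;7.7 -21.6 19.5 0;7.7 -21.6 19.5 0;7.7 -21.6 19.5 0"}}

```text
t: 5.1
tool_pos: [0.4863, -0.3127, 0.1502]
eef_rot: [0.39, 0.591, -0.39, 0.588]
wrist_force: [-0.1, -0.1, -1.9]
opening: 0.0253
```

```bash
python3 - <<'E'
from h import *
s=state();print(s["t"],s["tool_pos"],s["opening"],totool([.485,-.3155,.15]),totool([.485,-.3155,.0335]))
e=ext("wrist");im=camera("wrist")[:,:,::-1].copy();P=s["tool_pos"]
for c,r in [([.485,-.3155,.0115],.075),([P[0],P[1],P[2]-.012],.043),([P[0],P[1],P[2]+.016],.013)]:
    cv2.polylines(im,[np.int32(proj("wrist",circ(c,r),e)*8)],True,(255,0,0),1,16,3)
cv2.imwrite("pics/w2.png",im)
E
```

```text
5.1 [ 0.48628567 -0.31269785  0.150231  ] 0.025280164338058086 [ 0.02304478 -0.22799074  0.20754015] [11.67292601 -0.19414734  0.24781384]
```

View pics/w2.png

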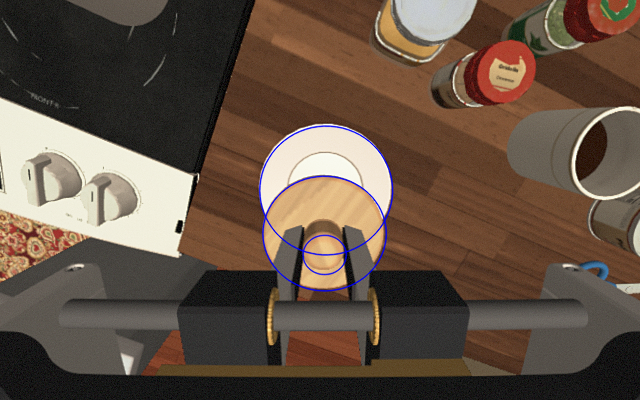

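Plate at (326,190), lid held centred in the jaws; the overlay agrees with both within about 2 px. Lowering it in.

Request:
{"fn": "arm_command", "kwargs": {"targets": "4 -0.2 0.2 0;7 -0.2 0.2 0;9 -0.2 0.2 0;10 -0.2 0.2 0;10.7 -0.2 0.2 0;11.1 -0.2 0.2 0;11.4 -0.2 0.2 0;11.5 -0.2 0.2 0;11.5 -0.2 0.2 0"}}

```text
t: 6.05
tool_pos: [0.4851, -0.3155, 0.0359]
eef_rot: [0.39, 0.591, -0.39, 0.589]
wrist_force: [-0.1, -0.2, -1.1]
opening: 0.0256
```

Request:
{"fn": "arm_command", "kwargs": {"targets": "0.1 0 0 0;0.2 0 0 0;0.3 0 0 0;0.3 0 0 0"}}

```text
t: 6.45
tool_pos: [0.4852, -0.3156, 0.0336]
eef_rot: [0.39, 0.591, -0.39, 0.589]
wrist_force: [-1.1, 1.0, 4.3]
opening: 0.0255
```

Request:
{"fn": "arm_command", "kwargs": {"targets": "0 0 0 0;0 0 0 0;0 0 0 0;0 0 0 0;0 0 0 0;0 0 0 0;0 0 0 0;0 0 0 0", "gripper": 0}}

```text
t: 7.25
tool_pos: [0.4852, -0.3157, 0.0336]
eef_rot: [0.39, 0.591, -0.39, 0.589]
wrist_force: [-0.3, 0.2, -0.3]
opening: 0.0861
```

Request:
{"fn": "arm_command", "kwargs": {"targets": "-3 0 0 0;-7 0 0 0;-12 0 0 0;-17 0 0 0;-20 0 0 0;-20 0 0 0;-20 0 0 0"}}

```text
t: 7.95
tool_pos: [0.4857, -0.3158, 0.2338]
eef_rot: [0.39, 0.591, -0.39, 0.589]
wrist_force: [0.1, 0.1, -0.2]
opening: 0.094
```

```bash
python3 - <<'E'
from h import *
s=state();print(s["t"],s["tool_pos"],s["opening"],totool([.5320,.3157,.25]))
cv2.imwrite("pics/t3raw.png",camera("top")[:,:,::-1])
t=cv2.imread("pics/t3raw.png")[160:300,140:480]
cv2.imwrite("pics/t3.png",cv2.resize(t[:,150:],None,fx=4,fy=4,interpolation=cv2.INTER_CUBIC))
E
```

```text
7.95 [ 0.48565738 -0.31578835  0.23380429] 0.09397548754964485 [ -1.59618806  28.98961056 -56.29324464]
```

View pics/t3.png

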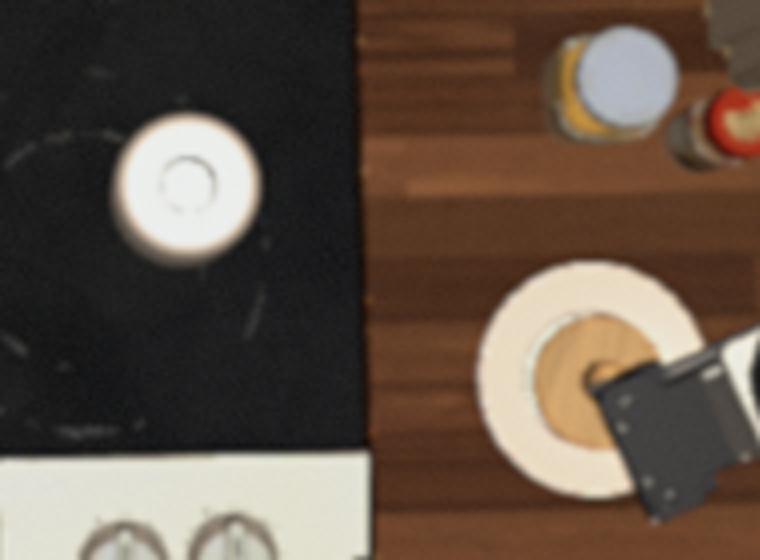

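Request:
{"fn": "arm_command", "kwargs": {"targets": "-1.6 29 -56.3 0;-1.6 29 -56.3 0;-1.6 29 -56.3 0;-1.6 29 -56.3 0;-1.6 29 -56.3 0;-1.6 29 -56.3 0;-1.6 29 -56.3 0;-1.6 29 -56.3 0;-1.6 29 -56.3 0;-1.6 29 -56.3 0"}}

```text
t: 9.0
tool_pos: [0.5204, 0.1842, 0.2441]
eef_rot: [0.388, 0.592, -0.391, 0.587]
wrist_force: [1.7, -0.0, -0.1]
opening: 0.0941
```

```bash
python3 - <<'E'
from h import *
print("jarS",atz("top",290+(188-1.5)/4,160+(185-1.5)/4,.085))
s=state();print(s["t"],s["tool_pos"],s["joints"],totool([.5315,.3165,.25]))
E
```

```text
jarS [ 0.60986451 -0.05111681  0.085     ]
9.0 [0.52038658 0.18422239 0.24409808] [-0.33347835  0.45686444 -0.08165146  1.74710531  0.04017855  0.94665028
 -1.59879071] [ -0.59631576   6.20013943 -11.73710971]
```

Request:
{"fn": "arm_command", "kwargs": {"targets": "-0.6 6.2 -11.7 0;-0.6 6.2 -11.7 0;-0.6 6.2 -11.7 0;-0.6 6.2 -11.7 0;-0.6 6.2 -11.7 0;-0.6 6.2 -11.7 0"}}

```text
t: 9.6
tool_pos: [0.5315, 0.3139, 0.2486]
eef_rot: [0.388, 0.592, -0.393, 0.587]
wrist_force: [-0.4, 0.3, -0.3]
opening: 0.0939
```

```bash
python3 - <<'E'
from h import *
s=state();print(s["t"],s["tool_pos"])
e=ext("wrist");im=camera("wrist")[:,:,::-1].copy();cv2.imwrite("pics/w3raw.png",im);np.savez("pics/w3.npz",R=e[0],t=e[1])
for c,r in [([.5315,.3165,.133],.038),([.5315,.3165,.161],.0115),([.5303,.3178,.12],.059),([.612,.1555,.127],.049)]:
    cv2.polylines(im,[np.int32(proj("wrist",circ(c,r),e)*8)],True,(255,0,0),1,16,3)
cv2.imwrite("pics/w3.png",cv2.resize(im[60:320,170:520],None,fx=2.2,fy=2.2,interpolation=cv2.INTER_CUBIC))
E
```

```text
9.6 [0.53146225 0.31392455 0.24858181]
```

View pics/w3.png

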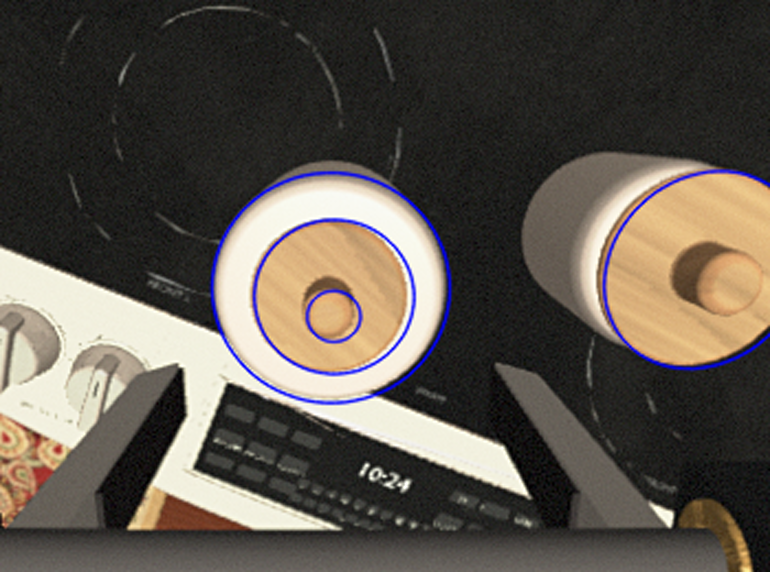

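Request:
{"fn": "arm_command", "kwargs": {"targets": "3 0.1 -0.4 0;6 0.1 -0.4 0;8.5 0.1 -0.4 0;10.4 0.1 -0.4 0;10.4 0.1 -0.4 0;10.4 0.1 -0.4 0;10.4 0.1 -0.4 0"}}

```text
t: 10.35
tool_pos: [0.5312, 0.3176, 0.1465]
eef_rot: [0.389, 0.591, -0.393, 0.587]
wrist_force: [0.2, -0.3, 0.2]
opening: 0.0939
```

Request:
{"fn": "arm_command", "kwargs": {"targets": "0 0 0 0;0 0 0 0;0 0 0 0;0 0 0 0;0 0 0 0;0 0 0 0;0 0 0 0;0 0 0 0;0 0 0 0;0 0 0 0", "gripper": 255}}

```text
t: 11.35
tool_pos: [0.5311, 0.3176, 0.1464]
eef_rot: [0.389, 0.591, -0.393, 0.587]
wrist_force: [0.0, 0.5, -0.6]
opening: 0.0223
```

Request:
{"fn": "arm_command", "kwargs": {"targets": "-3 0 0 0;-6 0 0 0;-10 0 0 0;-10 0 0 0;-10 0 0 0;-10 0 0 0"}}

```text
t: 11.95
tool_pos: [0.531, 0.3171, 0.2451]
eef_rot: [0.388, 0.592, -0.394, 0.587]
wrist_force: [0.2, 0.6, -0.6]
opening: 0.0223
```

```bash
python3 - <<'E'
from h import *
s=state();print(s["t"],s["tool_pos"],totool([.6099,-.0510,.22]))
cv2.imwrite("pics/t4raw.png",camera("top")[:,:,::-1])
E
```

```text
11.95 [0.53098087 0.31708075 0.24507532] [ 2.51566774 -7.0073235  36.98612248]
```

Request:
{"fn": "arm_command", "kwargs": {"targets": "0 -1 5 0;0 -2 10 0;0 -3 15 0;1 -4 20 0;1.5 -5 25 0;1.5 -6 30 0;1.5 -7 35 0;1.5 -7 37 0;1.5 -7 37 0;1.5 -7 37 0"}}

```text
t: 13.0
tool_pos: [0.6092, -0.0512, 0.2284]
eef_rot: [0.388, 0.592, -0.394, 0.585]
wrist_force: [0.1, 1.4, -2.5]
opening: 0.0224
```

```bash
python3 - <<'E'
from h import *
s=state();P=s["tool_pos"];print(s["t"],P,totool([.6099,-.0510,.19]))
e=ext("wrist");im=camera("wrist")[:,:,::-1].copy();cv2.imwrite("pics/w4raw.png",im)
for c,r in [([P[0],P[1],P[2]-.0134],.038),([P[0],P[1],P[2]+.0146],.0115),([.6099,-.0510,.085],.017)]:
    cv2.polylines(im,[np.int32(proj("wrist",circ(c,r),e)*8)],True,(255,0,0),1,16,3)
cv2.imwrite("pics/w4.png",cv2.resize(im[100:320,190:460],None,fx=2.7,fy=2.7,interpolation=cv2.INTER_CUBIC))
E
```

```text
13.0 [ 0.6091566  -0.05118136  0.22843573] [3.8422482  0.12402491 0.0255403 ]
```

View pics/w4.png

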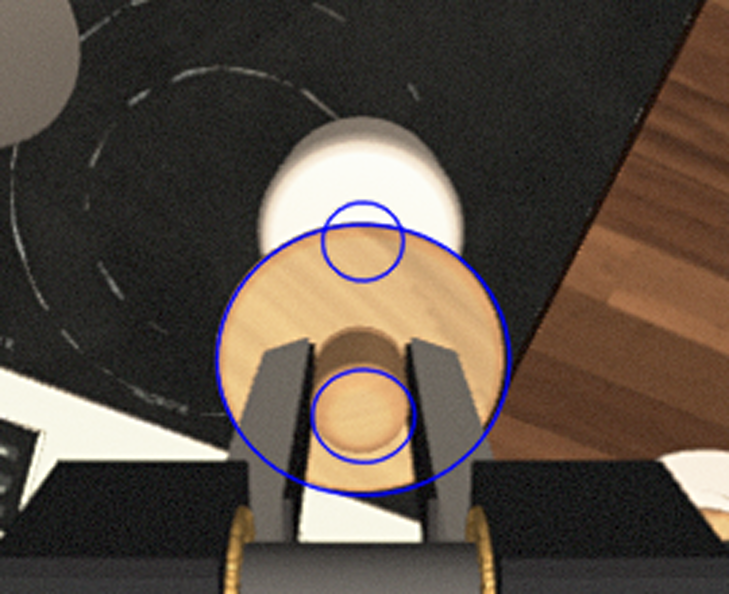

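Request:
{"fn": "arm_command", "kwargs": {"targets": "3 0.1 0 0;6 0.1 0 0;8.5 0.1 0 0;9.5 0.1 0 0;10 0.1 0 0;10.4 0.1 0 0;10.4 0.1 0 0;10.4 0.1 0 0"}}

```text
t: 13.85
tool_pos: [0.6096, -0.0493, 0.1258]
eef_rot: [0.388, 0.592, -0.393, 0.586]
wrist_force: [-0.0, 0.2, -1.2]
opening: 0.0224
```

```bash
python3 - <<'E'
from h import *
s=state();P=s["tool_pos"];print(s["t"],P,totool([.6099,-.0510,.1064]))
e=ext("wrist");im=camera("wrist")[:,:,::-1].copy();cv2.imwrite("pics/w5raw.png",im)
for c,r in [([P[0],P[1],P[2]-.0134],.038),([.6099,-.0510,.073],.045)]:
    cv2.polylines(im,[np.int32(proj("wrist",circ(c,r),e)*8)],True,(255,0,0),1,16,3)
cv2.imwrite("pics/w5.png",cv2.resize(im[120:320,190:460],None,fx=2.7,fy=2.7,interpolation=cv2.INTER_CUBIC))
E
```

```text
13.85 [ 0.60955315 -0.04930109  0.12575068] [ 1.93477804 -0.01416796  0.17603215]
```

View pics/w5.png

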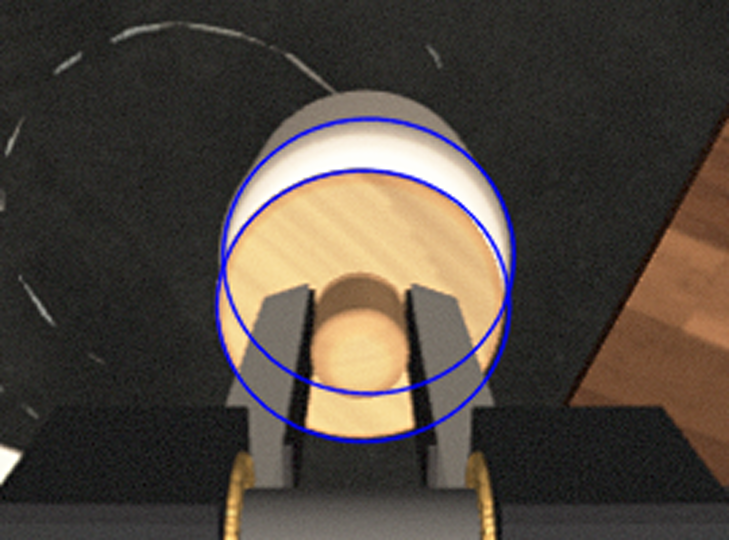

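Request:
{"fn": "arm_command", "kwargs": {"targets": "0 0 0.15 0;0 0 0.15 0;0.4 0 0.15 0;0.8 0 0.15 0;1.1 0 0.15 0;1.4 0 0.15 0;1.6 0 0.15 0;1.7 0 0.15 0"}}

```text
t: 14.7
tool_pos: [0.6098, -0.0507, 0.1084]
eef_rot: [0.388, 0.593, -0.393, 0.586]
wrist_force: [-0.5, -0.7, -0.4]
opening: 0.0221
```

Request:
{"fn": "arm_command", "kwargs": {"targets": "0.1 0 0 0;0.2 0 0 0;0.25 0 0 0;0.25 0 0 0"}}

```text
t: 15.1
tool_pos: [0.6097, -0.0507, 0.1064]
eef_rot: [0.388, 0.592, -0.393, 0.586]
wrist_force: [-1.6, 0.9, 4.4]
opening: 0.022
```

Contact at the expected seated height. Release and go to the large lid.

Request:
{"fn": "arm_command", "kwargs": {"targets": "0 0 0 0;0 0 0 0;0 0 0 0;0 0 0 0;0 0 0 0;0 0 0 0;0 0 0 0;0 0 0 0", "gripper": 0}}

```text
t: 15.9
tool_pos: [0.6097, -0.0507, 0.1064]
eef_rot: [0.388, 0.592, -0.393, 0.586]
wrist_force: [-0.5, 0.6, -0.3]
opening: 0.0825
```

Request:
{"fn": "arm_command", "kwargs": {"targets": "-3 0 0 0;-7 0 0 0;-11 0 0 0;-13.5 0 0 0;-13.5 0 0 0;-13.5 0 0 0"}}

```text
t: 16.5
tool_pos: [0.6111, -0.0506, 0.2414]
eef_rot: [0.388, 0.592, -0.393, 0.586]
wrist_force: [-0.5, 0.6, 0.0]
opening: 0.0942
```

```bash
python3 - <<'E'
from h import *
s=state();P=s["tool_pos"];print(s["t"],P,totool([.612,.1560,.24]))
E
```

```text
16.5 [ 0.61106861 -0.05056081  0.24142409] [  0.11644946   8.13603093 -18.98668172]
```

Request:
{"fn": "arm_command", "kwargs": {"targets": "0 8.1 -19 0;0 8.1 -19 0;0 8.1 -19 0;0 8.1 -19 0;0 8.1 -19 0;0 8.1 -19 0;0 8.1 -19 0;0 8.1 -19 0"}}

```text
t: 17.3
tool_pos: [0.6117, 0.1531, 0.2405]
eef_rot: [0.388, 0.592, -0.395, 0.586]
wrist_force: [-0.4, 0.2, -0.5]
opening: 0.0939
```

```bash
python3 - <<'E'
from h import *
s=state();P=s["tool_pos"];print(s["t"],P,totool([.612,.1560,.138]))
e=ext("wrist");im=camera("wrist")[:,:,::-1].copy();cv2.imwrite("pics/w6raw.png",im)
for c,r in [([.612,.156,.127],.049),([.612,.156,.155],.015),([.6099,-.0510,.093],.038),([.5303,.3178,.125],.033)]:
    cv2.polylines(im,[np.int32(proj("wrist",circ(c,r),e)*8)],True,(255,0,0),1,16,3)
cv2.imwrite("pics/w6.png",cv2.resize(im[60:300,120:560],None,fx=1.8,fy=1.8,interpolation=cv2.INTER_CUBIC))
E
```

```text
17.3 [0.61174143 0.15308039 0.24048538] [10.24659011  0.2597475  -0.24156526]
```

View pics/w6.png

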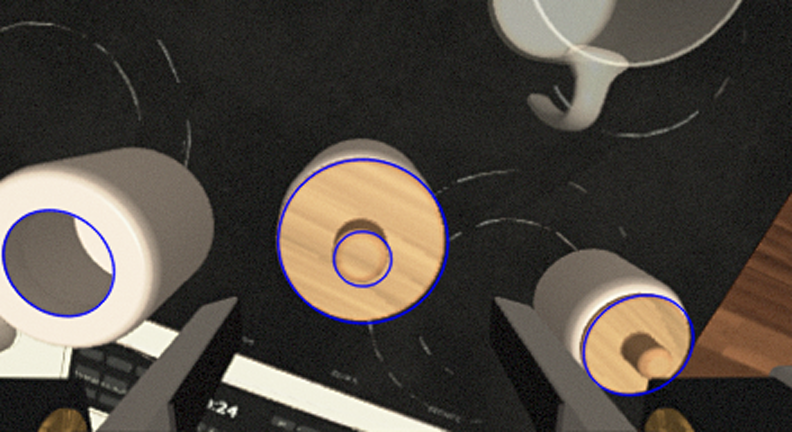

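Request:
{"fn": "arm_command", "kwargs": {"targets": "3 0.2 -0.2 0;6 0.2 -0.2 0;8.5 0.2 -0.2 0;10.3 0.2 -0.2 0;10.3 0.2 -0.2 0;10.3 0.2 -0.2 0;10.3 0.2 -0.2 0"}}

```text
t: 18.05
tool_pos: [0.6127, 0.1552, 0.139]
eef_rot: [0.389, 0.591, -0.394, 0.586]
wrist_force: [-0.3, 0.6, 0.0]
opening: 0.094
```

Request:
{"fn": "arm_command", "kwargs": {"targets": "0 0 0 0;0 0 0 0;0 0 0 0;0 0 0 0;0 0 0 0;0 0 0 0;0 0 0 0;0 0 0 0;0 0 0 0;0 0 0 0", "gripper": 255}}

```text
t: 19.05
tool_pos: [0.6125, 0.1555, 0.139]
eef_rot: [0.389, 0.591, -0.394, 0.586]
wrist_force: [-0.5, 0.7, -0.3]
opening: 0.0296
```

Request:
{"fn": "arm_command", "kwargs": {"targets": "-3 0 0 0;-6 0 0 0;-10 0 0 0;-10 0 0 0;-10 0 0 0;-10 0 0 0"}}

```text
t: 19.65
tool_pos: [0.6122, 0.1552, 0.2372]
eef_rot: [0.388, 0.592, -0.395, 0.585]
wrist_force: [-0.2, -1.0, -2.0]
opening: 0.0294
```

```bash
python3 - <<'E'
from h import *
s=state();print(s["t"],s["tool_pos"],totool([.5303,.3178,.24]))
cv2.imwrite("pics/t5raw.png",camera("top")[:,:,::-1])
E
```

```text
19.65 [0.61221669 0.15517574 0.2372221 ] [ -0.22280207  -1.28867465 -18.16416185]
```

Request:
{"fn": "arm_command", "kwargs": {"targets": "0 -0.4 -4 0;0 -0.8 -8 0;0 -1.1 -12 0;0 -1.3 -16 0;0 -1.3 -18.4 0;0 -1.3 -18.4 0;0 -1.3 -18.4 0;0 -1.3 -18.4 0"}}

```text
t: 20.5
tool_pos: [0.5298, 0.3178, 0.2366]
eef_rot: [0.388, 0.591, -0.397, 0.585]
wrist_force: [0.4, -0.0, -2.4]
opening: 0.0294
```

```bash
python3 - <<'E'
from h import *
s=state();P=s["tool_pos"];print(s["t"],P,totool([.5303,.3178,.145]))
a=cv2.imread("pics/t5raw.png")[160:300,140:380]
cv2.imwrite("pics/t5.png",cv2.resize(a,None,fx=3.3,fy=3.3,interpolation=cv2.INTER_CUBIC))
E
```

```text
20.5 [0.52980682 0.31776093 0.23664674] [9.16291904 0.18514018 0.01851852]
```

View pics/t5.png

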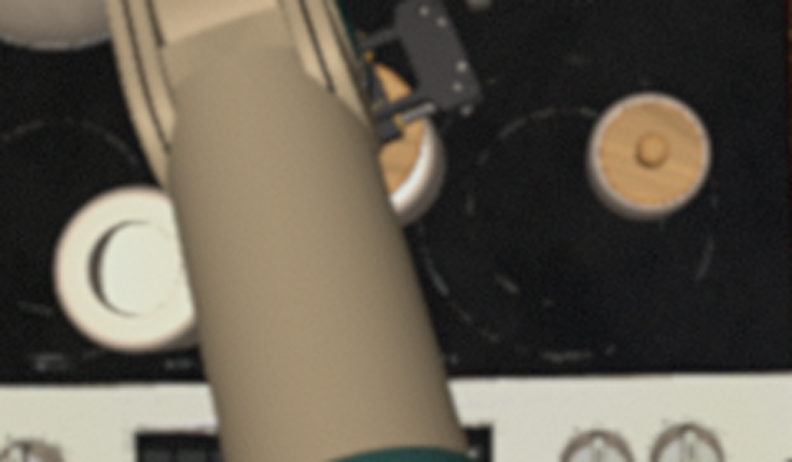

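Request:
{"fn": "arm_command", "kwargs": {"targets": "3 0.1 0 0;5.5 0.2 0 0;6.5 0.2 0 0;7 0.2 0 0;7.2 0.2 0 0;7.2 0.2 0 0;7.2 0.2 0 0"}}

```text
t: 21.2
tool_pos: [0.5314, 0.3185, 0.1657]
eef_rot: [0.389, 0.591, -0.396, 0.585]
wrist_force: [-0.3, 0.9, -2.8]
opening: 0.0293
```

```bash
python3 - <<'E'
from h import *
s=state();P=s["tool_pos"];print(s["t"],P,totool([.5303,.3178,.145]))
e=ext("wrist");im=camera("wrist")[:,:,::-1].copy()
for c,r in [([P[0],P[1],P[2]-.012],.049),([.5303,.3178,.113],.059)]:
    cv2.polylines(im,[np.int32(proj("wrist",circ(c,r),e)*8)],True,(255,0,0),1,16,3)
cv2.imwrite("pics/w7.png",cv2.resize(im[100:310,180:470],None,fx=2.6,fy=2.6,interpolation=cv2.INTER_CUBIC))
E
```

```text
21.2 [0.53135024 0.31850884 0.16570362] [ 2.07178789 -0.09716214  0.02657963]
```

View pics/w7.png

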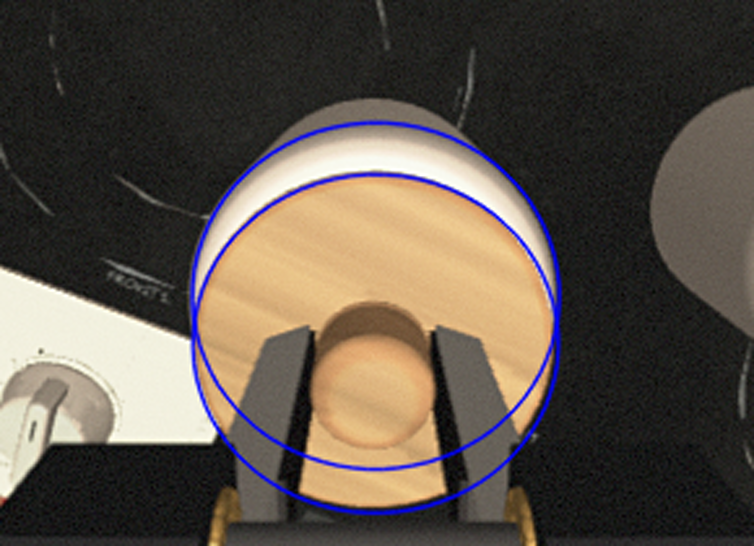

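Request:
{"fn": "arm_command", "kwargs": {"targets": "0 -0.1 0 0;0.4 -0.1 0 0;0.8 -0.1 0 0;1.2 -0.1 0 0;1.5 -0.1 0 0;1.7 -0.1 0 0;1.8 -0.1 0 0;1.8 -0.1 0 0"}}

```text
t: 22.05
tool_pos: [0.53, 0.318, 0.1475]
eef_rot: [0.389, 0.591, -0.396, 0.585]
wrist_force: [-0.9, -0.4, -1.6]
opening: 0.0295
```

Request:
{"fn": "arm_command", "kwargs": {"targets": "0.1 0 0 0;0.2 0 0 0;0.3 0 0 0;0.3 0 0 0"}}

```text
t: 22.45
tool_pos: [0.53, 0.3181, 0.145]
eef_rot: [0.389, 0.591, -0.396, 0.585]
wrist_force: [-1.6, -0.9, 2.0]
opening: 0.0293
```

Request:
{"fn": "arm_command", "kwargs": {"targets": "0 0 0 0;0 0 0 0;0 0 0 0;0 0 0 0;0 0 0 0;0 0 0 0;0 0 0 0;0 0 0 0", "gripper": 0}}

```text
t: 23.25
tool_pos: [0.53, 0.3181, 0.1449]
eef_rot: [0.389, 0.591, -0.396, 0.585]
wrist_force: [-0.3, 1.0, -0.9]
opening: 0.0899
```

Request:
{"fn": "arm_command", "kwargs": {"targets": "-3 0 0 0;-7 0 0 0;-10 0 0 0;-10 0 0 0;-10 0 0 0"}}

```text
t: 23.75
tool_pos: [0.5314, 0.3185, 0.2454]
eef_rot: [0.389, 0.591, -0.396, 0.586]
wrist_force: [-1.0, -0.2, -0.5]
opening: 0.094
```

```bash
python3 - <<'E'
from h import *
s=state();print(s["t"],s["tool_pos"],totool([.60,.12,.24]),totool([.485,-.3155,.18]))
E
```

```text
23.75 [0.53138036 0.31851887 0.2453704 ] [ 0.53607569 -1.27184545 20.96586334] [  6.83902279 -28.52357422  56.77743461]
```

Request:
{"fn": "arm_command", "kwargs": {"targets": "0 -28.5 56.8 0;0 -28.5 56.8 0;0 -28.5 56.8 0;0 -28.5 56.8 0;0 -28.5 56.8 0;0 -28.5 56.8 0;0 -28.5 56.8 0;0 -28.5 56.8 0;0 -28.5 56.8 0;0 -28.5 56.8 0"}}

```text
t: 24.75
tool_pos: [0.4942, -0.1819, 0.2462]
eef_rot: [0.389, 0.592, -0.396, 0.585]
wrist_force: [1.7, 0.3, 0.3]
opening: 0.0938
```

```bash
python3 - <<'E'
from h import *
s=state();print(s["t"],s["tool_pos"],totool([.485,-.3155,.18]))
im=camera("top")[:,:,::-1].copy();cv2.imwrite("pics/t6raw.png",im)
M=[.612,.156,.105]
a=cv2.resize(im[160:270,150:360],None,fx=3.8,fy=3.8,interpolation=cv2.INTER_CUBIC)
for c,r in [([.5303,.3178,.133],.049),([.6099,-.051,.093],.038),(M,.025)]:
    p=(proj("top",circ(c,r))-[150,160]+.5)*3.8-.5;cv2.polylines(a,[np.int32(p*8)],True,(255,0,0),1,16,3)
cv2.imwrite("pics/t6.png",a)
E
```

```text
24.75 [ 0.49417082 -0.18185754  0.24618899] [ 6.67106421 -5.88003806 12.00733128]
```

View pics/t6.png

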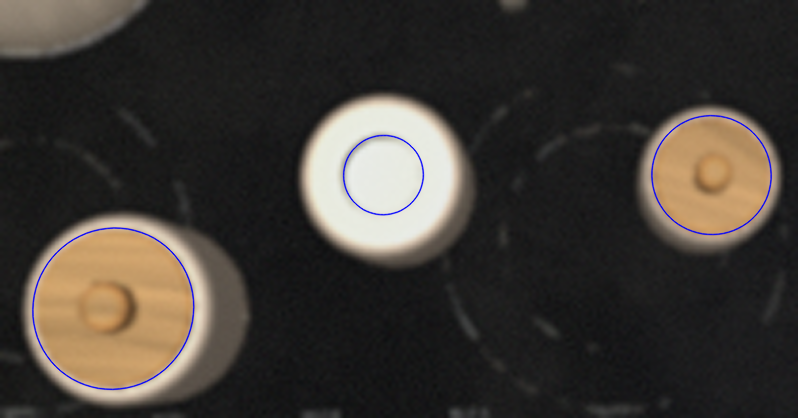

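Request:
{"fn": "arm_command", "kwargs": {"targets": "0 -3 6 0;2 -5 10 0;4.7 -5.9 12 0;6.7 -5.9 12 0;6.7 -5.9 12 0;6.7 -5.9 12 0"}}

```text
t: 25.4
tool_pos: [0.4808, -0.3256, 0.1799]
eef_rot: [0.39, 0.589, -0.402, 0.583]
wrist_force: [0.6, 0.2, 0.9]
opening: 0.0935
```

```bash
python3 - <<'E'
from h import *
s=state();P=s["tool_pos"];print(s["t"],P,totool([.4852,-.3157,.0336]))
e=ext("wrist");im=camera("wrist")[:,:,::-1].copy()
for c,r in [([.4852,-.3157,.0215],.043),([.4852,-.3157,.0495],.013)]:
    cv2.polylines(im,[np.int32(proj("wrist",circ(c,r),e)*8)],True,(255,0,0),1,16,3)
cv2.imwrite("pics/w8.png",cv2.resize(im[100:310,180:470],None,fx=2,fy=2,interpolation=cv2.INTER_CUBIC))
E
```

```text
25.4 [ 0.48082656 -0.32561464  0.17991379] [14.61311179  1.05171211 -0.77613346]
```

View pics/w8.png

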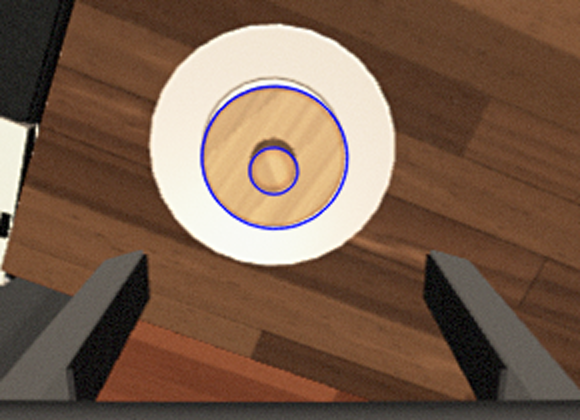

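Request:
{"fn": "arm_command", "kwargs": {"targets": "0 1 -0.8 0;3 1 -0.8 0;6 1 -0.8 0;9 1 -0.8 0;11.5 1 -0.8 0;13 1 -0.8 0;13 1 -0.8 0;13 1 -0.8 0"}}

```text
t: 26.25
tool_pos: [0.4878, -0.3144, 0.052]
eef_rot: [0.39, 0.588, -0.4, 0.585]
wrist_force: [-0.9, 0.0, 0.0]
opening: 0.0938
```

```bash
python3 - <<'E'
from h import *
s=state();P=s["tool_pos"];print(s["t"],P,totool([.4852,-.3157,.0336]))
print(R.from_quat(s["eef_rot"]).as_matrix()[:,0])
E
```

```text
26.25 [ 0.48780446 -0.31438487  0.0519725 ] [ 1.841678   -0.26184474  0.01653446]
[-0.01306917 -0.00963194 -0.9998682 ]
```

Request:
{"fn": "arm_command", "kwargs": {"targets": "0.8 -0.2 0 0;1.4 -0.2 0 0;1.8 -0.2 0 0;1.8 -0.2 0 0;1.8 -0.2 0 0"}}

```text
t: 26.75
tool_pos: [0.4856, -0.3154, 0.034]
eef_rot: [0.39, 0.588, -0.4, 0.584]
wrist_force: [-0.7, 0.8, -0.1]
opening: 0.0938
```

Request:
{"fn": "arm_command", "kwargs": {"targets": "0 0 0 0;0 0 0 0;0 0 0 0;0 0 0 0;0 0 0 0;0 0 0 0;0 0 0 0;0 0 0 0;0 0 0 0;0 0 0 0", "gripper": 255}}

```text
t: 27.75
tool_pos: [0.4856, -0.3154, 0.034]
eef_rot: [0.39, 0.588, -0.4, 0.584]
wrist_force: [0.1, 0.0, 0.4]
opening: 0.0255
```

Request:
{"fn": "arm_command", "kwargs": {"targets": "-3 0 0 0;-7 0 0 0;-12 0 0 0;-17 0 0 0;-21 0 0 0;-21 0 0 0;-21 0 0 0"}}

```text
t: 28.45
tool_pos: [0.4883, -0.3132, 0.2442]
eef_rot: [0.39, 0.588, -0.4, 0.585]
wrist_force: [-0.5, -0.1, -1.8]
opening: 0.0252
```

```bash
python3 - <<'E'
from h import *
s=state();P=s["tool_pos"];print(s["t"],P,totool([.612,.156,.24]),totool([.56,.156,.24]))
print(R.from_quat(s["eef_rot"]).as_matrix()[:,0])
E
```

```text
28.45 [ 0.48829118 -0.31324041  0.24420422] [ -0.19839406  29.10552662 -38.83181695] [ -0.1332978   24.28746622 -40.786825  ]
[-0.01251851 -0.00988615 -0.99987277]
```

Request:
{"fn": "arm_command", "kwargs": {"targets": "0 29.1 -38.8 0;0 29.1 -38.8 0;0 29.1 -38.8 0;0 29.1 -38.8 0;0 29.1 -38.8 0;0 29.1 -38.8 0;0 29.1 -38.8 0;0 29.1 -38.8 0;0 29.1 -38.8 0;0 29.1 -38.8 0"}}

```text
t: 29.45
tool_pos: [0.6104, 0.16, 0.2348]
eef_rot: [0.388, 0.591, -0.4, 0.584]
wrist_force: [-0.7, -0.3, -2.1]
opening: 0.0256
```

Request:
{"fn": "arm_command", "kwargs": {"targets": "0 0 0 0;0 0 0 0;0 0 0 0"}}

```text
t: 29.75
tool_pos: [0.6094, 0.1575, 0.233]
eef_rot: [0.387, 0.591, -0.402, 0.583]
wrist_force: [-0.9, -0.7, -2.5]
opening: 0.0254
```

```bash
python3 - <<'E'
from h import *
s=state();P=s["tool_pos"];print(s["t"],P,totool([.612,.156,.1255]),R.from_quat(s["eef_rot"]).as_matrix()[:,0])
E
```

```text
29.75 [0.60940546 0.1575389  0.23301296] [10.74454715  0.43976601  0.20656424] [-0.02100131 -0.01196911 -0.9997078 ]
```

Request:
{"fn": "arm_command", "kwargs": {"targets": "3 0.3 0.2 0;6 0.4 0.2 0;7.5 0.4 0.2 0;8.3 0.4 0.2 0;8.6 0.4 0.2 0;8.6 0.4 0.2 0;8.6 0.4 0.2 0"}}

```text
t: 30.45
tool_pos: [0.6128, 0.156, 0.148]
eef_rot: [0.387, 0.59, -0.402, 0.583]
wrist_force: [0.4, -0.3, -1.4]
opening: 0.0253
```

```bash
python3 - <<'E'
from h import *
s=state();P=s["tool_pos"];print(s["t"],P,totool([.612,.156,.1255]),R.from_quat(s["eef_rot"]).as_matrix()[:,0])
e=ext("wrist");im=camera("wrist")[:,:,::-1].copy()
for c,r in [([P[0],P[1],P[2]-.0125],.043),([.612,.156,.093],.052)]:
    cv2.polylines(im,[np.int32(proj("wrist",circ(c,r),e)*8)],True,(255,0,0),1,16,3)
cv2.imwrite("pics/w9.png",cv2.resize(im[100:310,180:470],None,fx=2.6,fy=2.6,interpolation=cv2.INTER_CUBIC))
E
```

```text
30.45 [0.61281624 0.15599633 0.14802758] [ 2.25375472 -0.02573525 -0.03885651] [-0.01914185 -0.01150058 -0.99975063]
```

View pics/w9.png

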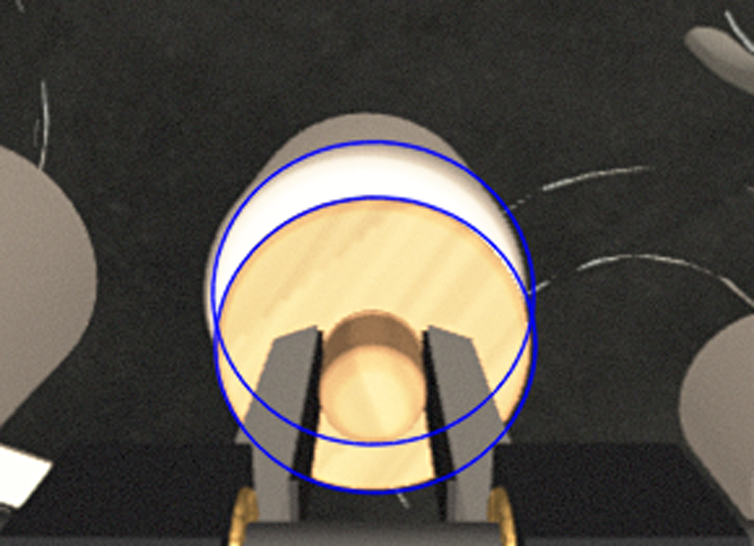

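Request:
{"fn": "arm_command", "kwargs": {"targets": "0 0 -0.18 0;0 0 -0.18 0;0.5 0 -0.18 0;0.9 0 -0.18 0;1.3 0 -0.18 0;1.6 0 -0.18 0;1.8 0 -0.18 0;2 0 -0.18 0;2 0 -0.18 0"}}

```text
t: 31.4
tool_pos: [0.6116, 0.1575, 0.1277]
eef_rot: [0.387, 0.59, -0.402, 0.583]
wrist_force: [-0.3, 1.3, -2.0]
opening: 0.0251
```

Request:
{"fn": "arm_command", "kwargs": {"targets": "0.1 0 0 0;0.2 0 0 0;0.3 0 0 0;0.3 0 0 0"}}

```text
t: 31.8
tool_pos: [0.6115, 0.1575, 0.1254]
eef_rot: [0.387, 0.59, -0.402, 0.583]
wrist_force: [-1.6, -0.7, 4.3]
opening: 0.0254
```

Seated at the predicted height (0.1254). Release, lift and clear the view.

Request:
{"fn": "arm_command", "kwargs": {"targets": "0 0 0 0;0 0 0 0;0 0 0 0;0 0 0 0;0 0 0 0;0 0 0 0;0 0 0 0;0 0 0 0", "gripper": 0}}

```text
t: 32.6
tool_pos: [0.6115, 0.1575, 0.1254]
eef_rot: [0.387, 0.59, -0.402, 0.583]
wrist_force: [0.3, -0.5, -0.1]
opening: 0.0858
```

Request:
{"fn": "arm_command", "kwargs": {"targets": "-3 0.1 0 0;-7 0.1 0 0;-11 0 0 0;-12 -3 3 0;-12 -8 8 0;-12 -12 13 0;-12 -16 18 0;-12 -20 23 0;-12 -23 27 0;-12 -23 27 0"}}

```text
t: 33.6
tool_pos: [0.5054, -0.1675, 0.2516]
eef_rot: [0.387, 0.59, -0.402, 0.584]
wrist_force: [1.4, 0.2, 0.4]
opening: 0.0941
```

Request:
{"fn": "arm_command", "kwargs": {"targets": "0 0 0 0;0 0 0 0;0 0 0 0"}}

```text
t: 33.9
tool_pos: [0.506, -0.166, 0.2516]
eef_rot: [0.387, 0.59, -0.401, 0.584]
wrist_force: [0.7, 0.3, 0.5]
opening: 0.0938
```

```bash
python3 - <<'E'
from h import *
s=state();print(s["t"],s["tool_pos"])
outs=[]
for n,(x,y,w,h,f) in {"top":(150,165,210,95,3.8),"scene":(225,170,140,160,3.3)}.items():
    im=camera(n)[:,:,::-1].copy()
    a=cv2.resize(im[y:y+h,x:x+w],None,fx=f,fy=f,interpolation=cv2.INTER_CUBIC)
    for c,r in [([.5303,.3178,.133],.049),([.6099,-.051,.093],.038),([.6115,.1572,.113],.043)]:
        p=(proj(n,circ(c,r))-[x,y]+.5)*f-.5;cv2.polylines(a,[np.int32(p*8)],True,(255,0,0),1,16,3)
    cv2.imwrite(f"pics/f_{n}.png",a)
E
```

```text
33.9 [ 0.5059551  -0.16601998  0.25157947]
```

```bash
python3 - <<'E'
from h import *
for n in("top","scene"):
    im=camera(n);hsv=cv2.cvtColor(im,cv2.COLOR_RGB2HSV)
    m=((hsv[...,1]>70)&(hsv[...,2]>70)&(hsv[...,0]>5)&(hsv[...,0]<25)).astype(np.uint8)
    for k,c,r,kr in [("L",[.5303,.3178,.111],.049,.015),("S",[.6099,-.051,.071],.038,.0115),("M",[.6115,.1575,.091],.043,.013)]:
        c=np.array(c);pts=np.vstack([proj(n,circ(c+[0,0,z],q)) for z,q in((.014,r),(.022,r),(.05,kr))]).astype(np.float32)
        pm=np.zeros_like(m);cv2.fillConvexPoly(pm,np.int32(np.round(cv2.convexHull(pts[:146])[:,0])),1);cv2.fillConvexPoly(pm,np.int32(np.round(cv2.convexHull(pts[146:])[:,0])),1)
        box=cv2.dilate(pm,np.ones((9,9)));q=m*box
        print(n,k,"centroid diff px",np.round([np.mean(a)-np.mean(b) for a,b in zip(np.nonzero(q)[::-1],np.nonzero(pm)[::-1])],2),"areas",q.sum(),pm.sum(),"iou",round((q&pm).sum()/(q|pm).sum(),3))
E
```

```text
top L centroid diff px [-0.27 -0.24] areas 1396 1502 iou 0.929
top S centroid diff px [0.17 0.45] areas 804 817 iou 0.96
top M centroid diff px [0.19 0.11] areas 1022 1092 iou 0.934
scene L centroid diff px [-0.03  0.07] areas 1226 1355 iou 0.905
scene S centroid diff px [ 1.42 -3.3 ] areas 598 402 iou 0.58
scene M centroid diff px [0.38 0.06] areas 615 697 iou 0.88
```

```bash
python3 -c "
from bench import *
print(close_job())"
```

```text
the job is handed in; nothing more can be done
None
```

All three lids are back on their own jars, and the job was handed in about 34 s into the 96 s. The middle lid waited on the plate while the small lid went to the small jar and the large lid to the large jar. Then the middle lid went to the middle jar.

**Contact:** Each plug went into its mouth freely. Each lid met a light contact of about 4–6 N within 0.5 mm of the height worked out for a seated lid. All three were released, and the arm ended clear of everything.

**Pictures:** The final top view, compared by image code with the seated model, matched all three lids within about 0.5 px (roughly 1 mm). The final scene view matched the large and middle lids.

**Failed or disagreed:**
- **Small lid:** the scene-view comparison failed (overlap 0.58), probably because the brown worktop behind the jar was counted as lid. The top view agreed on this lid, and earlier wrist and top pictures showed it seated.
- **Final pictures:** I could not look at these by eye because the viewer's 16-picture limit was reached, so the last check was by code only.
- **Middle jar:** it looked about 1.5 mm off my estimate just before insertion, so I corrected for that before lowering the lid.

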